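Reset the mitre saw's power box with its key

ROBOT

A 6-joint arm with a two-finger parallel gripper is mounted at the origin on the work surface. World frame = base frame: x ahead of the robot, y to its left, z up, the work surface at z = 0. Lengths are in mm, angles in rad, forces in N, time in s.
With the tool pointing down it reaches from about 350 to 875 mm from the base axis. Payload 4.2 kg.
Tool frame: the origin (TCP) lies at the very end of the fingers, on their centre line; the grasp point (between the pads) lies 19 mm behind it; z points along the fingers, y is the line along which they close (so a half turn about z gives the same grasp; the last joint's range is limited). The gripper opens to 85 mm and grips with 20 to 120 N. Pads are 22 mm wide; open, the fingers measure 114 mm over their backs; the gripper's body (76 mm by 85 mm) begins 54 mm behind the grasp point. The pads swing forward as they close: fully open they stand 13 mm farther back than shut.
Start: joints at [-0.876, 0.385, 0.008, 0, -1.194, -0.259], TCP at [263.847, -566.555, 231.312] pointing down, gripper open.
Joint ranges: [-3.14, 3.14], [-1.21, 2.06], [-1.07, 1.41], [-3.16, 2.05], [-2.99, -0.16], [-3.1, 3.1]. Speed limits (rad/s): [2.79, 2.79, 3.14, 3.14, 3.14, 3.14].

INTERFACE

Orientations are given as a unit quaternion [x, y, z, w].
In Python, from bench import arm, optics gives the robot as it stands. The module is installed in compiled form; this text tells all that it offers.
- The arm moves only by the tool step_arm, never from a script. Its argument "motion" is a list of rows, each an object with "dr": the turn, a rotation vector about the tool's x, y, z in units of 8 degrees (1.0 is 8 degrees), a list of three; "slide": the shift along the tool's x, y, z in mm, a list of three; "jaw": the finger opening in mm, from 0 to 85.4. A call has exactly 8 rows; each row is the pose to reach, as a shift and turn from the pose commanded when the call began, along the tool's axes at that moment; what a row does not reach only later rows make up. A row lasts 1/8 s, in which the tool goes at most 62.5 mm and 10.7 degrees, less where a joint would pass 70% of its speed; a pose out of reach is approached as far as the arm can. A call with a gripper value outside its range is refused whole. The fingers move at their own pace and stop on an object; the grip force is fixed at half the most. Time passes only in rows, so rows that repeat a pose let the fingers close, or fill a call up. It gives the time, the measured TCP pose, the force, the opening and the grip force at its end, in the units of the state.
- arm.read_state(): the state, without advancing time (a new reading comes with each control period).
- optics.get_image(name): name is "scene" or "top" or "wrist"; returns the picture (400x640x3 uint8, blue, green, red); there is no depth.
- optics.camera_info(name): a dict with "camera_matrix" (3x3 intrinsics, pixels), "k1" (the pictures are not rectified: a ray, as slopes to the right and down, at radius r is drawn at 1 + k1 r^2 times it, then the intrinsics apply), "view" (4x4, takes a point from world to camera coordinates); the wrist camera has in their place "T_tool_cam" (4x4, takes a point from camera to tool coordinates, whose origin is the TCP and whose axes are the flange's). Camera axes: x right, y up, looking along -z (the intrinsics and any distortion apply to the point x, -y, -z); pixel columns grow to the right and rows downward; lengths in mm; the calibration is good to about 2 mm. A picture is of the moment at which its call begins: read the wrist's pose just before it. camera_info takes no time and is no camera call.
- arm.job_done(): hands the job in; it is judged then, once.
The state is a dict: "clock": time; "joints": joint angles; "joint_vel": joint speeds; "joint_efforts": joint torques, N m; "position": TCP position; "ee_rot": TCP orientation; "contact_force": force on the tool from outside, world axes, zero at the start; "wrist_torque": the same for the moment, N m; "gripper_width": finger opening in mm; "grasp_force": force on a finger pad.
Only numpy, scipy, OpenCV 4.12 (cv2) and the standard library are available. Lean on these libraries where they do the work, as an engineer would, in place of code of your own. Each camera call takes 0.05 s, during which the arm holds its last target. There are 200 camera calls.

TASK

The mitre saw's power box has tripped. Take the yellow key from the green stand, push it fully into the keyhole of the grey power box, turn it clockwise (seen from above) to its stop and then back home, pull it out and put it back upright, fully down, in the stand pocket it came from. Leave the blue key where it stands.

Things in the scene. Friction and masses are not known exactly. Their poses are not given: they have to be found in the camera images.
- yellow_key_bow (a point): centre of the yellow key's bow (grip plate 46 wide x, 10 thick y, 40 tall z; grip across the 10 mm). Stands upright in the stand. 25-30 mm below: round steel collar, 44 diameter, which seats on the mouth. Under it a blade 24 x 8 (x, y), 30 long, last 4 mm 18 x 5; its tip is 60 below the bow centre. Fully in: bow centre 30 above the mouth. Half a turn makes no difference. About 80 g.
- keyhole (a point): centre of the keyhole's mouth, facing up, on the axis of the steel barrel in the fixed grey power box (170 x 150 x 70 mm, yellow ring). 75 mm above the bench. x along the slot (turns with it), z up. Slot 28 x 11.5 (x, y), 38 deep, 5 mm bevel round it; takes the key either way round. Red and white dashes on the box: white in line with the slot at home, red at the stop.
- barrel (a joint): turn of the barrel, rad: 0 at home (hard stop, every start), growing clockwise seen from above to the hard stop at 0.87 (50 degrees). Friction 0.03 N m, no spring: it stays where left. The blade has play of about 0.15 rad either way in the slot, so turn the key some 0.2 rad past each stop to bring the barrel fully there.
- blue_key_bow (a point): the same point of the blue key, a bystander of the same shape in the other pocket: leave it. Stand: fixed green block 190 x 70 x 45 mm tall, two pockets 90 mm apart in line with the bows (which key is in which varies), each a slot 30 x 13, 45 deep, 5 mm bevel round it. A key in the stand has its bow centre 75 mm above the bench, blade width (x) along the stand's length.
Mind the look-alikes: they are no part of the job. Leave any purple or white look-alike of the part that bears yellow_key_bow alone. Of the things shaped like the part that bears keyhole, the grey one is meant.

How it is judged (in metres and radians):
On the way, in this order (a step that is already met when the one before it is completed fails the run):
1. the yellow key is fully in the keyhole (bow centre within 10 mm of the axis, upright within 10 degrees and no more than 38 mm above the mouth), barrel within 10 degrees of home (horizontal distance between yellow_key_bow and keyhole below 0.01 m and z of yellow_key_bow in the frame of keyhole below 0.038 m and angle between yellow_key_bow's own z axis and vertical below 0.175 rad and value of joint barrel below 0.175 rad), for 0.1 s.
2. with the key in the keyhole, the barrel is turned to its stop (to within 7 degrees) (horizontal distance between yellow_key_bow and keyhole below 0.015 m and z of yellow_key_bow in the frame of keyhole below 0.045 m and value of joint barrel above 0.75 rad), for 0.1 s.
3. with the key still in the keyhole, the barrel is turned back home (to within 10 degrees) (horizontal distance between yellow_key_bow and keyhole below 0.015 m and z of yellow_key_bow in the frame of keyhole below 0.045 m and value of joint barrel below 0.175 rad), for 0.1 s.
At the end, for the whole second after the job is handed in: the yellow key stands again in the pocket it came from (bow centre within 12 mm of where it began, upright within 10 degrees), released; the barrel is home (within 10 degrees); the blue key is within 20 mm of where it began (distance of yellow_key_bow from where it was at the start of the episode below 0.012 m and angle between yellow_key_bow's own z axis and vertical below 0.175 rad and value of joint barrel below 0.175 rad and distance of blue_key_bow from where it was at the start of the episode below 0.02 m); the robot touches nothing.
It fails at once if the blue key is moved by more than 20 mm (distance of blue_key_bow from where it was at the start of the episode above 0.02 m).
It also fails if it takes over 58 s, if anything falls off the work surface, if the arm or the gripper's body presses on something with over 40 N, if the wrist force passes 120 N, or if a joint passes its speed limit or range.

## Working session

There is one attempt and no reset: what is moved stays moved. The work goes in short steps, Python scripts to look and compute and a tool call to move; the robot and the scene stay as the last step left them, time stands still between calls to the robot, and variables do not carry over. Pictures are saved under pics/ and viewed, at most 10 in all, crops included, and the job is handed in when it is done.

Besides the shell and the picture viewer there is one more tool, called after "Request:" as name(argument=value, ...) on one line, values as JSON. step_arm: Moves the arm, as the interface text tells. Its arguments: {"type":"object","properties":{"motion":{"type":"array","items":{"type":"object","properties":{"dr":{"type":"array","items":{"type":"number"}},"slide":{"type":"array","items":{"type":"number"}},"jaw":{"type":"number"}}}}},"required":["motion"]}

```bash
mkdir -p pics
cat > h.py <<'E'
import numpy as np, cv2
from scipy.spatial.transform import Rotation as R
from bench import arm, optics
def cam(n, st=None):
    i=optics.camera_info(n); K=np.array(i["camera_matrix"]); k1=i["k1"]
    if n=="wrist":
        T=np.eye(4); T[:3,:3]=R.from_quat(st["ee_rot"]).as_matrix(); T[:3,3]=st["position"]
        C=T@np.array(i["T_tool_cam"])
    else: C=np.linalg.inv(np.array(i["view"]))
    return K,k1,C
def ray(c,uv):
    K,k1,C=c
    d=np.array([(uv[0]-K[0,2])/K[0,0],(uv[1]-K[1,2])/K[1,1]]); s=d.copy()
    for _ in range(20): s=d/(1+k1*(s@s))
    return C[:3,3],C[:3,:3]@np.array([s[0],-s[1],-1.])
def onz(c,uv,z):
    o,d=ray(c,uv); return o+d*(z-o[2])/d[2]
def proj(c,p):
    K,k1,C=c; q=np.linalg.inv(C)@np.append(p,1); s=np.array([q[0],-q[1]])/-q[2]
    s=s*(1+k1*(s@s)); return K[0,0]*s[0]+K[0,2],K[1,1]*s[1]+K[1,2]
E
python3 - <<'E'
from h import *
st=arm.read_state(); print(st)
for n in("scene","top"):
    im=optics.get_image(n); cv2.imwrite(f"pics/{n}0.png",im); K,k,C=cam(n); print(n,K.round(1).tolist(),k,C.round(2).tolist())
cv2.imwrite("pics/wrist0.png",optics.get_image("wrist")); print(optics.camera_info("wrist"))
E
```

```text
{'clock': 0.0, 'joints': array([-8.76418360e-01,  3.85558505e-01,  6.62375454e-03, -5.17514919e-04,
       -1.19396020e+00, -2.58600047e-01]), 'joint_vel': array([-0.00025106,  0.00029191,  0.00156311,  0.0004143 ,  0.00078616,
       -0.00032522]), 'joint_efforts': array([-3.68995006e-04, -3.92291343e+01,  1.88395143e+01,  4.18615177e+00,
       -4.74233064e-03, -1.62386158e-05]), 'position': array([ 263.60293127, -566.05503495,  230.21682646]), 'ee_rot': array([-2.16075641e-01,  9.76376033e-01,  1.04273824e-03, -2.67567322e-04]), 'contact_force': array([-0.58351879,  0.41863882,  0.2738735 ]), 'wrist_torque': array([-0.00591075, -0.0099349 ,  0.04534852]), 'grasp_force': 0.0, 'gripper_width': 84.63059696903555}
scene [[364.9, 0.0, 320.7], [0.0, 364.9, 196.9], [0.0, 0.0, 1.0]] -0.001373758132012162 [[0.11, -0.51, 0.85, 1189.22], [0.99, 0.04, -0.1, -71.93], [0.02, 0.86, 0.51, 536.66], [0.0, 0.0, 0.0, 1.0]]
top [[391.0, 0.0, 322.1], [0.0, 391.0, 189.6], [0.0, 0.0, 1.0]] -0.05683810541913494 [[-0.02, 1.0, -0.07, 396.68], [-1.0, -0.02, -0.0, 36.79], [-0.0, 0.07, 1.0, 837.21], [0.0, 0.0, 0.0, 1.0]]
{'camera_matrix': array([[296.91296527,   0.        , 319.48640595],
       [  0.        , 296.91296527, 200.05710669],
       [  0.        ,   0.        ,   1.        ]]), 'k1': -0.03055546188943246, 'T_tool_cam': array([[ 3.31436024e-04,  9.65327151e-01,  2.61042874e-01,
         6.56412922e+01],
       [ 9.99998260e-01, -7.99111539e-04,  1.68542665e-03,
        -2.44378734e-01],
       [ 1.83559048e-03,  2.61041861e-01, -9.65325736e-01,
        -1.43084887e+02],
       [ 0.00000000e+00,  0.00000000e+00,  0.00000000e+00,
         1.00000000e+00]])}
```

View pics/top0.png

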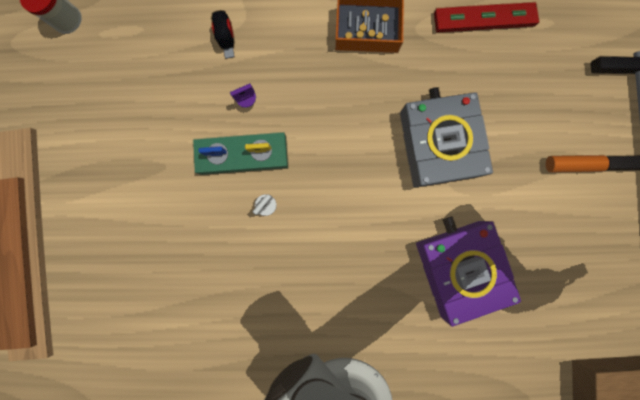

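View pics/scene0.png

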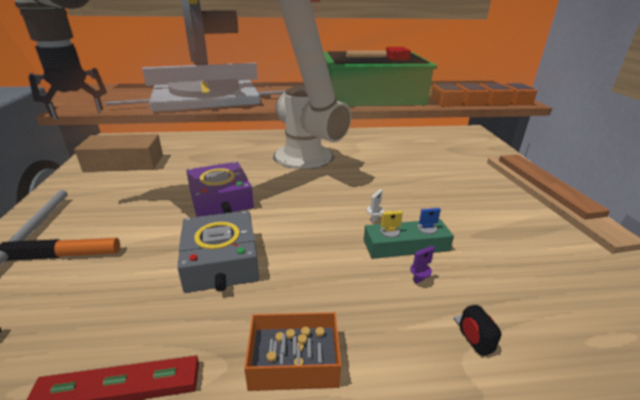

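Both views agree on what is where:
- **Keys:** yellow at top (257,148) / scene (391,222), blue at top (212,152), purple look-alike at top (243,96), white look-alike at top (264,205).
- **Boxes:** grey at top (449,138), purple look-alike at top (473,273).

I choose the yellow key in the stand and the grey box.

Run:
```python
from h import *
im=cv2.imread("pics/top0.png"); hsv=cv2.cvtColor(im,cv2.COLOR_BGR2HSV); c=cam("top")
def sel(lo,hi,x0,x1,y0,y1):
    m=cv2.inRange(hsv,lo,hi); k=np.zeros_like(m); k[y0:y1,x0:x1]=m[y0:y1,x0:x1]; return np.argwhere(k)[:,::-1].astype(np.float32)
Y=sel((20,120,110),(34,255,255),230,290,130,170); r=cv2.minAreaRect(Y); print("yel",r,onz(c,r[0],95))
B=sel((100,120,60),(125,255,255),190,235,135,170); r=cv2.minAreaRect(B); print("blue",r,onz(c,r[0],95))
G=sel((65,80,40),(90,255,255),180,300,120,185); r=cv2.minAreaRect(G); print("stand",r)
bx=[onz(c,p,45) for p in cv2.boxPoints(r)]; print(np.round(bx,1), "ctr",np.mean(bx,0))
Q=sel((20,120,110),(34,255,255),415,485,105,170); e=cv2.fitEllipse(cv2.convexHull(Q.astype(np.int32))); print("ring",e,onz(c,e[0],72))
s=cam("scene"); ims=cv2.imread("pics/scene0.png"); h2=cv2.cvtColor(ims,cv2.COLOR_BGR2HSV)
m=cv2.inRange(h2,(20,120,110),(34,255,255)); m[:205]=0;m[235:]=0;m[:,:375]=0;m[:,410:]=0
q=np.argwhere(m)[:,::-1]; q=q.mean(0); o1,d1=ray(s,q); o2,d2=ray(c,cv2.minAreaRect(Y)[0])
t=np.linalg.lstsq(np.c_[d1,-d2],o2-o1,rcond=None)[0]; print("yel scene/top",q,o1+t[0]*d1,o2+t[1]*d2)
w=lambda a,x0,x1,y0,y1,f:cv2.resize(a[y0:y1,x0:x1],None,fx=f,fy=f,interpolation=cv2.INTER_CUBIC)
a=w(im,400,500,85,190,4);b=w(im,190,290,85,190,4)
cv2.imwrite("pics/crop0.png",np.hstack([b,a]))
```

```text
yel ((256.96923828125, 145.94615173339844), (5.436061859130859, 24.129459381103516), 86.8201675415039) [534.92639608 162.15346303  95.        ]
blue ((211.5, 150.5), (7.0, 27.0), 90.0) [527.93014914 250.28342932  95.        ]
stand ((239.7652587890625, 153.0424346923828), (33.65607452392578, 91.45845031738281), 85.46223449707031)
[[559.8 303.8  45. ]
 [570.8 114.7  45. ]
 [501.2 110.   45. ]
 [489.9 297.6  45. ]] ctr [530.43164465 206.51381736  45.        ]
ring ((449.7246398925781, 137.3614044189453), (44.7660026550293, 45.82718276977539), 125.72208404541016) [ 549.82090092 -217.65963852   72.        ]
yel scene/top [391.06306306 219.53453453] [537.16885842 162.90341271  80.79722679] [537.50997992 164.49616924  81.12978669]
```

View pics/crop0.png

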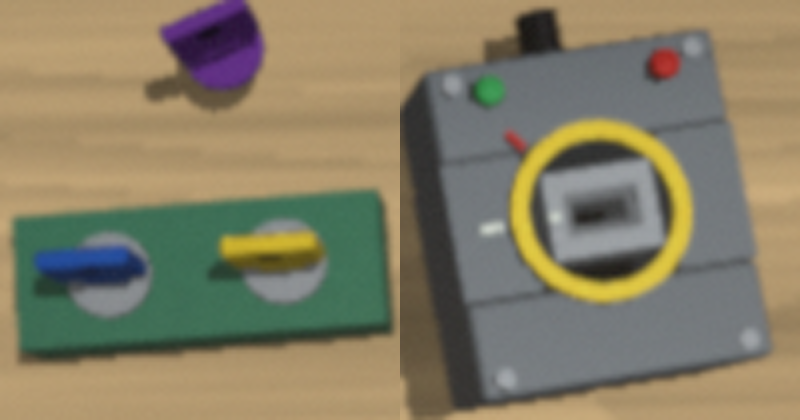

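The crop confirms it: the yellow key stands in the pocket at crop (270,250), and the grey box's slot is at crop (600,210) with the white dash in line with it.

```bash
cat >> h.py <<'E'
def plan(target, yaw, st=None):
    "yaw: desired world angle (deg) of tool y, tool z down"
    st=st or arm.read_state(); M=R.from_quat(st["ee_rot"]); a=np.radians(yaw)
    y=np.array([np.cos(a),np.sin(a),0]); z=np.array([0,0,-1.]); G=R.from_matrix(np.c_[np.cross(y,z),y,z])
    s=M.inv().apply(np.array(target)-st["position"]); r=(M.inv()*G).as_rotvec(degrees=True)/8
    print("t",round(st["clock"],2),"slide",s.round(1),"dr",r.round(2),"pos",st["position"].round(1),"F",st["contact_force"].round(1),"grip",st["gripper_width"].round(1),st["grasp_force"])
E
python3 - <<'E'
from h import *
plan((535,162,205),183.3)
E
```

```text
Traceback (most recent call last):
  File "h.py", line 26, in plan
    print("t",round(st["clock"],2),"slide",s.round(1),"dr",r.round(2),"pos",st["position"].round(1),"F",st["contact_force"].round(1),"grip",st["gripper_width"].round(1),st["grasp_force"])
                                                                                                                                            ^^^^^^^^^^^^^^^^^^^^^^^^^
AttributeError: 'float' object has no attribute 'round'
```

```bash
sed -i 's/st\["gripper_width"\].round(1)/round(st["gripper_width"],1)/' h.py
python3 - <<'E'
from h import *
plan((535,162,205),183.3)
E
```

```text
t 0.15 slide [-553.3  545.6   26.3] dr [ 0.01  0.01 -8.54] pos [ 263.7 -566.2  230.5] F [ 0.3  0.9 -0.3] grip 85.4 0.0
```

Request:
step_arm(motion=[{"slide":[-35,34,2],"dr":[0,0,-0.8],"jaw":45},{"slide":[-75,74,4],"dr":[0,0,-1.7],"jaw":45},{"slide":[-118,116,6],"dr":[0,0,-2.6],"jaw":45},{"slide":[-160,158,8],"dr":[0,0,-3.5],"jaw":45},{"slide":[-203,200,10],"dr":[0,0,-4.4],"jaw":45},{"slide":[-246,242,12],"dr":[0,0,-5.3],"jaw":45},{"slide":[-288,284,14],"dr":[0,0,-6.2],"jaw":45},{"slide":[-331,326,16],"dr":[0,0,-7.1],"jaw":45}])

```text
clock: 1.15
position: [426.5, -129.4, 215.4]
ee_rot: [-0.656, 0.755, -0.0, 0.0]
contact_force: [1.0, -0.2, 0.2]
gripper_width: 45.0
grasp_force: 0.0
```

Run:
```python
from h import *
plan((535,162,205),183.3)
```

```text
t 1.15 slide [-303.6  -66.9   10.4] dr [-0.    0.   -1.41] pos [ 426.5 -129.4  215.4] F [ 1.  -0.2  0.2] grip 45.0 0.0
```

Request:
step_arm(motion=[{"slide":[-50,-11,2],"dr":[0,0,-0.4],"jaw":45},{"slide":[-105,-23,4],"dr":[0,0,-0.8],"jaw":45},{"slide":[-160,-35,6],"dr":[0,0,-1.2],"jaw":45},{"slide":[-215,-48,8],"dr":[0,0,-1.4],"jaw":45},{"slide":[-265,-59,10],"dr":[0,0,-1.4],"jaw":45},{"slide":[-295,-65,10],"dr":[0,0,-1.4],"jaw":45},{"slide":[-302,-67,10],"dr":[0,0,-1.4],"jaw":45},{"slide":[-302,-67,10],"dr":[0,0,-1.4],"jaw":45}])

```text
clock: 2.15
position: [535.5, 157.8, 204.9]
ee_rot: [0.725, -0.688, -0.0, 0.001]
contact_force: [0.4, 0.1, 0.5]
gripper_width: 45.2
grasp_force: 0.0
```

Run:
```python
from h import *
plan((535,162,205),183.3)
st=arm.read_state(); im=optics.get_image("wrist"); cv2.imwrite("pics/w1.png",im); c=cam("wrist",st)
h=cv2.cvtColor(im,cv2.COLOR_BGR2HSV); m=cv2.inRange(h,(20,120,80),(34,255,255))
n,l,s,ct=cv2.connectedComponentsWithStats(m); i=1+s[1:,4].argmax(); P=np.argwhere(l==i)[:,::-1].astype(np.float32)
r=cv2.minAreaRect(P); print(s[i],r,[onz(c,p,95).round(1) for p in cv2.boxPoints(r)],onz(c,r[0],95))
print("pred px of bow top",proj(c,(535,162,95)))
```

```text
t 2.15 slide [-4.2  0.3 -0.1] dr [ 0.01 -0.   -0.04] pos [535.5 157.8 204.9] F [0.4 0.1 0.5] grip 45.2 0.0
[314 172  12  57 616] ((319.5, 200.0), (56.0, 11.0), 90.0) [array([541.8, 134.9,  95. ]), array([532.4, 134.4,  95. ]), array([529.5, 185.6,  95. ]), array([539.4, 186.1,  95. ])] [535.81315713 159.61066985  95.        ]
pred px of bow top (np.float64(320.2767950175487), np.float64(202.6524972139258))
```

View pics/w1.png

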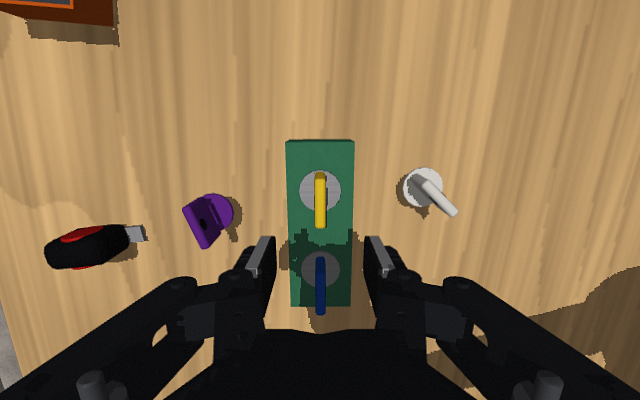

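The wrist view shows yellow at (320,200) and blue at (320,285). The key lies along the image columns, so the gripper is aligned with it. Going down to grasp.

Request:
step_arm(motion=[{"slide":[-3,0,20],"dr":[0,0,0],"jaw":45},{"slide":[-5,0,50],"dr":[0,0,0],"jaw":45},{"slide":[-5,0,80],"dr":[0,0,0],"jaw":45},{"slide":[-5,0,110],"dr":[0,0,0],"jaw":45},{"slide":[-5,0,130],"dr":[0,0,0],"jaw":45},{"slide":[-5,0,142],"dr":[0,0,0],"jaw":45},{"slide":[-5,0,146],"dr":[0,0,0],"jaw":45},{"slide":[-5,0,146],"dr":[0,0,0],"jaw":45}])

```text
clock: 3.2
position: [535.9, 162.9, 59.8]
ee_rot: [0.725, -0.689, 0.0, -0.0]
contact_force: [0.3, 0.5, 0.5]
gripper_width: 45.1
grasp_force: 0.0
```

Run:
```python
from h import *
plan((535.6,162.5,59),183.3)
```

```text
t 3.2 slide [0.3 0.3 0.8] dr [-0.01  0.   -0.04] pos [535.9 162.9  59.8] F [0.3 0.5 0.5] grip 45.1 0.0
```

Well placed. Next I close the jaws and let them settle.

Request:
step_arm(motion=[{"slide":[0,0,0],"dr":[0,0,0],"jaw":0},{"slide":[0,0,0],"dr":[0,0,0],"jaw":0},{"slide":[0,0,0],"dr":[0,0,0],"jaw":0},{"slide":[0,0,0],"dr":[0,0,0],"jaw":0},{"slide":[0,0,0],"dr":[0,0,0],"jaw":0},{"slide":[0,0,0],"dr":[0,0,0],"jaw":0},{"slide":[0,0,0],"dr":[0,0,0],"jaw":0},{"slide":[0,0,0],"dr":[0,0,0],"jaw":0}])

```text
clock: 4.2
position: [536.1, 163.3, 60.0]
ee_rot: [0.725, -0.688, 0.0, -0.001]
contact_force: [-0.3, -0.2, 5.1]
gripper_width: 9.1
grasp_force: 59.2
```

Run:
```python
from h import *
plan((535.6,162.5,59),183.3)
st=arm.read_state(); print("grasp pose",st["position"],st["ee_rot"],st["joints"])
c=cam("top")  # box/slot measurement from top0
im=cv2.imread("pics/top0.png"); h=cv2.cvtColor(im,cv2.COLOR_BGR2HSV)
print("slot ctr (449.7..)",onz(c,(450,137.5),75), "white dash",onz(c,(422.7,142),70))
```

```text
t 4.2 slide [0.8 0.5 1. ] dr [-0.01  0.   -0.04] pos [536.1 163.3  60. ] F [-0.3 -0.2  5.1] grip 9.1 59.236042499542236
grasp pose [536.05529086 163.31431184  60.04867847] [ 7.25337255e-01 -6.88393339e-01  2.70955994e-04 -6.35477543e-04] [ 5.85037141e-01  4.58481374e-01 -3.65186708e-01  3.57639957e-04
 -7.45768091e-01 -5.33047143e-01]
slot ctr (449.7..) [ 548.93433152 -217.20204205   75.        ] white dash [ 541.62296743 -163.54324887   70.        ]
```

Run:
```python
from h import *
plan((543,-172.5,200),187.7)
```

```text
t 4.2 slide [ 335.7   10.4 -140.1] dr [-0.01  0.   -0.59] pos [536.1 163.3  60. ] F [-0.3 -0.2  5.1] grip 9.1 59.236042499542236
```

Request:
step_arm(motion=[{"slide":[0,0,-12],"dr":[0,0,0],"jaw":0},{"slide":[0,0,-40],"dr":[0,0,0],"jaw":0},{"slide":[0,0,-75],"dr":[0,0,0],"jaw":0},{"slide":[20,1,-110],"dr":[0,0,0],"jaw":0},{"slide":[60,2,-133],"dr":[0,0,-0.15],"jaw":0},{"slide":[108,3,-140],"dr":[0,0,-0.3],"jaw":0},{"slide":[156,5,-140],"dr":[0,0,-0.45],"jaw":0},{"slide":[204,6,-140],"dr":[0,0,-0.6],"jaw":0}])

```text
clock: 5.2
position: [539.5, -42.5, 199.6]
ee_rot: [0.754, -0.657, -0.0, -0.0]
contact_force: [0.8, -0.0, -0.9]
gripper_width: 9.3
grasp_force: 58.4
```

Request:
step_arm(motion=[{"slide":[45,1,0],"dr":[0,0,0],"jaw":0},{"slide":[85,3,0],"dr":[0,0,0],"jaw":0},{"slide":[113,4,0],"dr":[0,0,0],"jaw":0},{"slide":[126,4,0],"dr":[0,0,0],"jaw":0},{"slide":[131,4,0],"dr":[0,0,0],"jaw":0},{"slide":[131,4,0],"dr":[0,0,0],"jaw":0},{"slide":[131,4,0],"dr":[0,0,0],"jaw":0},{"slide":[131,4,0],"dr":[0,0,0],"jaw":0}])

```text
clock: 6.2
position: [554.0, -170.7, 199.4]
ee_rot: [0.754, -0.657, 0.0, -0.0]
contact_force: [0.2, 0.3, -1.0]
gripper_width: 9.1
grasp_force: 58.4
```

Run:
```python
from h import *
plan((543,-172.5,200),187.7)
st=arm.read_state(); im=optics.get_image("wrist"); cv2.imwrite("pics/w2.png",im); c=cam("wrist",st)
print("pred slot",proj(c,(549,-217,75)))
h=cv2.cvtColor(im,cv2.COLOR_BGR2HSV); m=cv2.inRange(h,(20,120,80),(34,255,255))
n,l,s,ct=cv2.connectedComponentsWithStats(m); print(s[1:][s[1:,4]>100],ct[1:][s[1:,4]>100])
```

```text
t 6.2 slide [ 0.3 11.1 -0.6] dr [-0.    0.    0.02] pos [ 554.  -170.7  199.4] F [ 0.2  0.3 -1. ] grip 9.1 58.41771125793457
pred slot (np.float64(332.71103908239564), np.float64(144.71950185330647))
[[ 281   89  102  105 3209]
 [ 575   96   65   99 1923]
 [ 307  210   26  124 2931]] [[332.03988782 139.98971642]
 [601.90067603 148.44877795]
 [319.53428864 272.13578983]]
```

View pics/w2.png

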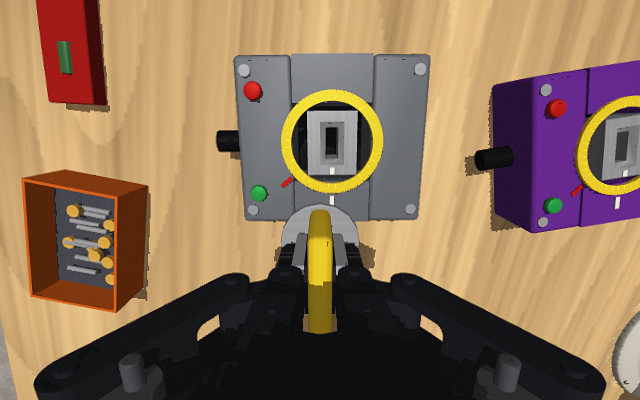

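The wrist view shows the grey box's slot at about (332,143), with the white dashes in line below it, so the angle fits. The key is held straight. Refining the slot centre and checking the key in the hand next.

Run:
```python
from h import *
st=arm.read_state(); im=cv2.imread("pics/w2.png"); c=cam("wrist",st); g=cv2.cvtColor(im,cv2.COLOR_BGR2GRAY)
for v in (130,138,146,155): print(v,g[v,298:368].tolist())
for u in (326,332,338): print(u,g[100:205,u].tolist())
for p in [(332,143),(332,144),(332,145)]: print(p,onz(c,p,75).round(1))
w=cv2.inRange(im,(190,190,190),(255,255,255))
for y0,y1 in((160,185),(190,210)):
  q=np.argwhere(w[y0:y1,320:345]); print("white",len(q),q.mean(0)[::-1]+[320,y0])
h=cv2.cvtColor(im,cv2.COLOR_BGR2HSV); m=cv2.inRange(h,(20,120,80),(34,255,255)); m[:, :300]=0;m[:200]=0;m[:,350:]=0
for v in range(215,330,15):
  q=np.where(m[v,300:345])[0]+300; print(v,q.min() if len(q) else None,q.max() if len(q) else None)
```

```text
130 [24, 30, 30, 30, 12, 11, 12, 12, 3, 133, 179, 174, 170, 169, 174, 178, 176, 173, 171, 170, 173, 176, 121, 117, 121, 123, 123, 93, 7, 10, 10, 13, 13, 12, 12, 12, 15, 14, 35, 58, 95, 122, 122, 122, 124, 128, 150, 172, 167, 165, 167, 171, 172, 169, 169, 166, 168, 172, 175, 80, 5, 10, 25, 36, 41, 41, 41, 40, 40, 38]
138 [20, 12, 11, 12, 15, 13, 12, 9, 18, 133, 175, 170, 168, 170, 171, 173, 173, 171, 169, 169, 170, 173, 128, 125, 122, 122, 125, 93, 4, 14, 12, 16, 13, 14, 10, 11, 14, 12, 34, 60, 95, 127, 122, 120, 125, 127, 153, 168, 164, 165, 166, 169, 170, 169, 168, 163, 164, 170, 175, 35, 11, 13, 11, 35, 42, 40, 41, 40, 41, 38]
146 [26, 9, 19, 17, 28, 26, 26, 26, 19, 91, 176, 169, 167, 163, 168, 171, 169, 167, 166, 165, 168, 166, 143, 129, 126, 124, 127, 95, 4, 19, 18, 18, 19, 13, 13, 13, 13, 9, 49, 57, 121, 131, 126, 121, 124, 127, 158, 163, 162, 159, 162, 165, 166, 167, 164, 161, 164, 171, 174, 13, 21, 25, 10, 42, 40, 42, 40, 42, 41, 40]
155 [32, 25, 26, 22, 23, 25, 22, 23, 18, 88, 171, 165, 164, 160, 162, 168, 166, 164, 162, 162, 164, 164, 145, 136, 132, 128, 128, 81, 68, 92, 90,
[... 1185 characters left out ...]
 171, 171, 169, 171, 171, 167, 152, 114, 116, 119, 121, 117, 104, 93, 93, 95, 93, 94, 94, 96, 94, 94, 94, 95, 94, 96, 96, 94, 105, 120, 120, 121, 122, 122, 119, 121, 122, 123, 123, 124, 122, 123, 121, 131, 142, 135, 133, 130, 129, 138, 153, 157, 156, 155, 154, 156, 155, 154, 158, 127, 53, 40, 52, 63, 59, 65, 89, 141, 184, 202, 198, 198, 197, 197, 197, 198, 201, 176, 103, 110, 108, 109, 110, 108, 107, 107, 109, 105, 107, 108]
(332, 143) [ 549.8 -218.5   75. ]
(332, 144) [ 549.7 -217.7   75. ]
(332, 145) [ 549.5 -216.8   75. ]
white 27 [331.77777778 170.33333333]
white 34 [331.55882353 199.76470588]
215 310 329
230 308 331
245 307 332
260 307 332
275 308 331
290 308 331
305 308 331
320 308 331
```

Run:
```python
from h import *
im=cv2.imread("pics/w2.png"); g=cv2.cvtColor(im,cv2.COLOR_BGR2GRAY)
i=optics.camera_info("wrist"); c=(np.array(i["camera_matrix"]),i["k1"],np.array(i["T_tool_cam"]))
print(g[196:216,312].tolist(),g[196:216,328].tolist(), im[200:224,320].tolist())
for o in(-2,0,2): print(o,"collar top front",proj(c,(o+22,0,10)),"collar bottom",proj(c,(o+22,0,15)),"bow top front",proj(c,(o+23,0,-35)),"bow bottom front",proj(c,(o+23,0,5)),"bow top back",proj(c,(o-23,0,-35)))
m=cv2.inRange(im,(140,140,140),(255,255,255))[215:260]; 
for v in (220,228,236): print(v,g[v,272:368].tolist())
plan((550.1,-218.5,200),187.7)
```

```text
[108, 108, 107, 108, 108, 107, 110, 100, 87, 127, 175, 174, 157, 158, 147, 122, 107, 110, 109, 109] [106, 106, 107, 106, 104, 104, 104, 96, 84, 110, 156, 170, 156, 157, 152, 139, 122, 105, 106, 108] [[114, 108, 105], [111, 105, 102], [97, 93, 92], [91, 90, 90], [149, 146, 147], [181, 179, 179], [162, 161, 162], [162, 160, 161], [164, 159, 159], [122, 143, 153], [14, 118, 147], [21, 121, 148], [25, 121, 149], [24, 122, 150], [24, 122, 149], [25, 122, 150], [21, 122, 149], [26, 124, 153], [23, 121, 151], [24, 125, 152], [25, 124, 152], [26, 124, 153], [24, 124, 153], [27, 128, 155]]
-2 collar top front (np.float64(320.3529803359985), np.float64(209.03841019383745)) collar bottom (np.float64(320.33024307904435), np.float64(206.43506991031467)) bow top front (np.float64(320.6455177724842), np.float64(239.7965954858296)) bow bottom front (np.float64(320.37927312373023), np.float64(209.97055270908734)) bow top back (np.float64(320.4957535750569), np.float64(338.1974904726602))
0 collar top front (np.float64(320.35705835235785), np.float64(205.46777769510007)) collar bottom (np.float64(320.
[... 1528 characters left out ...]
, 152, 154, 153, 152, 153, 152, 152, 155, 137, 157, 170, 170, 170, 171, 167, 169, 167, 172, 174, 177]
236 [166, 162, 169, 173, 176, 180, 179, 182, 184, 137, 159, 161, 159, 160, 160, 161, 162, 161, 160, 160, 160, 162, 160, 161, 167, 103, 97, 99, 100, 101, 103, 100, 98, 100, 105, 43, 99, 112, 113, 115, 120, 127, 134, 138, 138, 137, 137, 138, 138, 137, 136, 138, 140, 139, 128, 122, 115, 110, 110, 95, 62, 102, 101, 100, 99, 100, 100, 100, 99, 96, 97, 161, 158, 160, 158, 158, 157, 158, 157, 158, 156, 156, 158, 156, 157, 154, 141, 172, 169, 168, 165, 170, 173, 176, 176, 174]
t 6.25 slide [46.7 10.3 -0.6] dr [-0.    0.    0.02] pos [ 553.9 -170.8  199.4] F [ 0.2 -0.5 -0.3] grip 9.5 58.4174519777298
```

Request:
step_arm(motion=[{"slide":[15,4,0],"dr":[0,0,0],"jaw":0},{"slide":[35,8,10],"dr":[0,0,0],"jaw":0},{"slide":[45,10,30],"dr":[0,0,0],"jaw":0},{"slide":[47,10.3,48],"dr":[0,0,0],"jaw":0},{"slide":[47,10.3,60],"dr":[0,0,0],"jaw":0},{"slide":[47,10.3,64],"dr":[0,0,0],"jaw":0},{"slide":[47,10.3,64],"dr":[0,0,0],"jaw":0},{"slide":[47,10.3,64],"dr":[0,0,0],"jaw":0}])

```text
clock: 7.25
position: [550.5, -219.4, 136.0]
ee_rot: [0.754, -0.657, 0.001, -0.0]
contact_force: [-0.3, 0.4, -2.1]
gripper_width: 9.1
grasp_force: 58.4
```

Run:
```python
from h import *
plan((550.1,-219,90),187.7)
```

```text
t 7.25 slide [-0.4  0.5 46. ] dr [-0.01 -0.    0.01] pos [ 550.5 -219.4  136. ] F [-0.3  0.4 -2.1] grip 9.1 58.40948045253754
```

Request:
step_arm(motion=[{"slide":[-0.4,0.4,4],"dr":[0,0,0],"jaw":0},{"slide":[-0.4,0.4,8],"dr":[0,0,0],"jaw":0},{"slide":[-0.4,0.4,12],"dr":[0,0,0],"jaw":0},{"slide":[-0.4,0.4,15],"dr":[0,0,0],"jaw":0},{"slide":[-0.4,0.4,18],"dr":[0,0,0],"jaw":0},{"slide":[-0.4,0.4,21],"dr":[0,0,0],"jaw":0},{"slide":[-0.4,0.4,24],"dr":[0,0,0],"jaw":0},{"slide":[-0.4,0.4,26],"dr":[0,0,0],"jaw":0}])

```text
clock: 8.25
position: [549.6, -219.0, 109.1]
ee_rot: [0.753, -0.658, -0.0, 0.0]
contact_force: [0.7, 0.2, -0.1]
gripper_width: 9.4
grasp_force: 58.4
```

The tip is about 11 mm inside the slot with no contact force, so I carry on.

Request:
step_arm(motion=[{"slide":[0,0,4],"dr":[0,0,0],"jaw":0},{"slide":[0,0,8],"dr":[0,0,0],"jaw":0},{"slide":[0,0,11],"dr":[0,0,0],"jaw":0},{"slide":[0,0,14],"dr":[0,0,0],"jaw":0},{"slide":[0,0,17],"dr":[0,0,0],"jaw":0},{"slide":[0,0,18.5],"dr":[0,0,0],"jaw":0},{"slide":[0,0,18.5],"dr":[0,0,0],"jaw":0},{"slide":[0,0,18.5],"dr":[0,0,0],"jaw":0}])

```text
clock: 9.25
position: [549.7, -219.0, 90.9]
ee_rot: [0.753, -0.658, 0.0, -0.0]
contact_force: [0.1, 0.3, -0.1]
gripper_width: 9.1
grasp_force: 58.4
```

The key is fully in, with the bow about 31 mm above the mouth. A positive turn about tool z is clockwise seen from above.

Request:
step_arm(motion=[{"slide":[0,0,0],"dr":[0,0,0.6],"jaw":0},{"slide":[0,0,0],"dr":[0,0,1.5],"jaw":0},{"slide":[0,0,0],"dr":[0,0,2.4],"jaw":0},{"slide":[0,0,0],"dr":[0,0,3.3],"jaw":0},{"slide":[0,0,0],"dr":[0,0,4.2],"jaw":0},{"slide":[0,0,0],"dr":[0,0,5.1],"jaw":0},{"slide":[0,0,0],"dr":[0,0,6.0],"jaw":0},{"slide":[0,0,0],"dr":[0,0,6.6],"jaw":0}])

```text
clock: 10.25
position: [549.2, -218.7, 90.9]
ee_rot: [-0.381, 0.925, 0.0, -0.0]
contact_force: [-1.1, 1.3, -1.0]
gripper_width: 9.6
grasp_force: 58.6
```

Request:
step_arm(motion=[{"slide":[0,0,0],"dr":[0,0,0.3],"jaw":0},{"slide":[0,0,0],"dr":[0,0,0.6],"jaw":0},{"slide":[0,0,0],"dr":[0,0,0.9],"jaw":0},{"slide":[0,0,0],"dr":[0,0,1.1],"jaw":0},{"slide":[0,0,0],"dr":[0,0,1.2],"jaw":0},{"slide":[0,0,0],"dr":[0,0,1.2],"jaw":0},{"slide":[0,0,0],"dr":[0,0,1.2],"jaw":0},{"slide":[0,0,0],"dr":[0,0,1.2],"jaw":0}])

```text
clock: 11.25
position: [549.2, -218.7, 90.9]
ee_rot: [-0.304, 0.953, 0.0, -0.0]
contact_force: [-3.8, 3.8, 3.5]
gripper_width: 9.3
grasp_force: 60.9
```

Run:
```python
from h import *
plan((550.1,-219,90),187.7); print(arm.read_state()["wrist_torque"])
w=optics.get_image("wrist"); t=optics.get_image("top")
cv2.imwrite("pics/turn.png",np.hstack([w[0:400,160:480],cv2.resize(t[85:190,400:500],(380,400),interpolation=cv2.INTER_CUBIC)]))
```

```text
t 11.25 slide [-0.5 -0.8  0.9] dr [ 0.01 -0.   -7.79] pos [ 549.2 -218.7   90.9] F [-3.8  3.8  3.5] grip 9.3 60.85076742921956
[1.38803136 0.88653169 0.91289713]
```

View pics/turn.png

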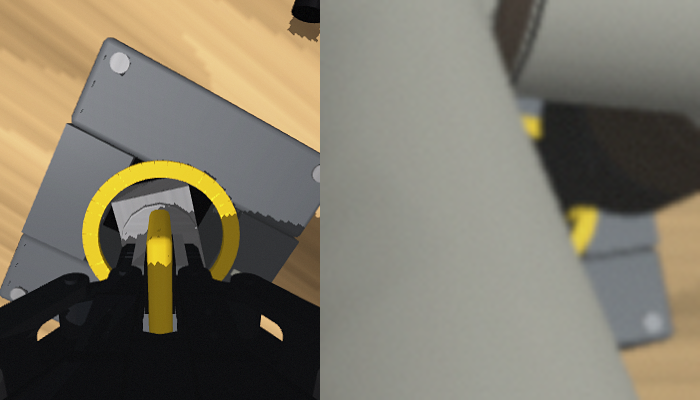

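The barrel square sits about 12° behind the tool and the torque is 0.9 N m, so it is against its stop. Turning back home now, with overshoot.

Request:
step_arm(motion=[{"slide":[0,0,0],"dr":[0,0,-0.6],"jaw":0},{"slide":[0,0,0],"dr":[0,0,-1.5],"jaw":0},{"slide":[0,0,0],"dr":[0,0,-2.4],"jaw":0},{"slide":[0,0,0],"dr":[0,0,-3.3],"jaw":0},{"slide":[0,0,0],"dr":[0,0,-4.2],"jaw":0},{"slide":[0,0,0],"dr":[0,0,-5.1],"jaw":0},{"slide":[0,0,0],"dr":[0,0,-6.0],"jaw":0},{"slide":[0,0,0],"dr":[0,0,-6.8],"jaw":0}])

```text
clock: 12.35
position: [549.4, -219.0, 90.4]
ee_rot: [-0.706, 0.709, 0.0, 0.0]
contact_force: [-2.1, 2.3, 0.8]
gripper_width: 9.2
grasp_force: 58.7
```

Request:
step_arm(motion=[{"slide":[0,0,0],"dr":[0,0,-0.6],"jaw":0},{"slide":[0,0,0],"dr":[0,0,-1.2],"jaw":0},{"slide":[0,0,0],"dr":[0,0,-1.8],"jaw":0},{"slide":[0,0,0],"dr":[0,0,-2.2],"jaw":0},{"slide":[0,0,0],"dr":[0,0,-2.5],"jaw":0},{"slide":[0,0,0],"dr":[0,0,-2.5],"jaw":0},{"slide":[0,0,0],"dr":[0,0,-2.5],"jaw":0},{"slide":[0,0,0],"dr":[0,0,-2.5],"jaw":0}])

```text
clock: 13.35
position: [549.6, -218.9, 90.4]
ee_rot: [0.817, -0.576, -0.0, -0.0]
contact_force: [-0.2, 2.4, -1.4]
gripper_width: 9.3
grasp_force: 58.7
```

Run:
```python
from h import *
plan((550.1,-219,90),187.7); print(arm.read_state()["wrist_torque"])
```

```text
t 13.35 slide [ 0.2 -0.4  0.4] dr [-0.   0.   1.5] pos [ 549.6 -218.9   90.4] F [-0.2  2.4 -1.4] grip 9.3 58.70114028453827
[ 0.95441129  0.07755624 -0.51657222]
```

Torque is -0.5 N m, so it is at the home stop. I align the key with the slot and pull it out.

Request:
step_arm(motion=[{"slide":[0,0,0],"dr":[0,0,0.8],"jaw":0},{"slide":[0,0,0],"dr":[0,0,1.5],"jaw":0},{"slide":[0,0,0],"dr":[0,0,1.5],"jaw":0},{"slide":[0,0,-5],"dr":[0,0,1.5],"jaw":0},{"slide":[0,0,-15],"dr":[0,0,1.5],"jaw":0},{"slide":[0,0,-28],"dr":[0,0,1.5],"jaw":0},{"slide":[0,0,-45],"dr":[0,0,1.5],"jaw":0},{"slide":[0,0,-70],"dr":[0,0,1.5],"jaw":0}])

```text
clock: 14.35
position: [549.5, -219.3, 162.1]
ee_rot: [0.754, -0.657, 0.0, 0.0]
contact_force: [0.2, 0.0, -1.3]
gripper_width: 9.8
grasp_force: 58.5
```

Run:
```python
from h import *
plan((536,163.3,200),183.6)
plan((536,163.3,200),183.0)
```

```text
t 14.35 slide [-380.9  -38.5  -38.1] dr [ 0.   -0.    0.52] pos [ 549.5 -219.3  162.1] F [ 0.2  0.  -1.3] grip 9.8 58.545570373535156
t 14.35 slide [-380.9  -38.5  -38.1] dr [ 0.  -0.   0.6] pos [ 549.5 -219.3  162.1] F [ 0.2  0.  -1.3] grip 9.8 58.545570373535156
```

Request:
step_arm(motion=[{"slide":[-25,-2,-10],"dr":[0,0,0.1],"jaw":0},{"slide":[-70,-7,-25],"dr":[0,0,0.3],"jaw":0},{"slide":[-118,-12,-38],"dr":[0,0,0.5],"jaw":0},{"slide":[-166,-17,-38],"dr":[0,0,0.6],"jaw":0},{"slide":[-214,-22,-38],"dr":[0,0,0.6],"jaw":0},{"slide":[-262,-27,-38],"dr":[0,0,0.6],"jaw":0},{"slide":[-300,-31,-38],"dr":[0,0,0.6],"jaw":0},{"slide":[-335,-34,-38],"dr":[0,0,0.6],"jaw":0}])

```text
clock: 15.35
position: [538.3, 118.9, 200.3]
ee_rot: [0.726, -0.688, 0.001, -0.001]
contact_force: [-0.4, -0.1, -0.7]
gripper_width: 9.2
grasp_force: 58.6
```

Request:
step_arm(motion=[{"slide":[-20,-1,0],"dr":[0,0,0],"jaw":0},{"slide":[-35,-3,0],"dr":[0,0,0],"jaw":0},{"slide":[-43,-4,0],"dr":[0,0,0],"jaw":0},{"slide":[-45,-4,0],"dr":[0,0,0],"jaw":0},{"slide":[-45,-4,0],"dr":[0,0,0],"jaw":0},{"slide":[-45,-4,0],"dr":[0,0,0],"jaw":0},{"slide":[-45,-4,0],"dr":[0,0,0],"jaw":0},{"slide":[-45,-4,0],"dr":[0,0,0],"jaw":0}])

```text
clock: 16.35
position: [539.7, 162.5, 198.9]
ee_rot: [0.725, -0.689, -0.0, -0.0]
contact_force: [-0.1, -0.0, -1.3]
gripper_width: 9.1
grasp_force: 58.6
```

Run:
```python
from h import *
plan((536,163.3,60),183.0)
im=optics.get_image("wrist"); cv2.imwrite("pics/w3.png",im)
h=cv2.cvtColor(im,cv2.COLOR_BGR2HSV); m=cv2.inRange(h,(20,120,80),(34,255,255)); m[:, :290]=0;m[:200]=0;m[:,360:]=0
for v in range(215,340,15):
  q=np.where(m[v])[0]; print(v,(q.min(),q.max()) if len(q) else None,end=" ")
print(im[196:226,320].tolist())
cv2.imwrite("pics/w3c.png",cv2.resize(im[90:340,220:420],None,fx=2,fy=2))
```

```text
t 16.35 slide [ -1.    3.6 138.9] dr [-0.    0.   -0.01] pos [539.7 162.5 198.9] F [-0.1 -0.  -1.3] grip 9.1 58.56952965259552
215 (np.int64(310), np.int64(329)) 230 (np.int64(309), np.int64(331)) 245 (np.int64(308), np.int64(332)) 260 (np.int64(308), np.int64(332)) 275 (np.int64(308), np.int64(331)) 290 (np.int64(308), np.int64(331)) 305 (np.int64(309), np.int64(331)) 320 (np.int64(308), np.int64(331)) 335 None [[40, 57, 28], [40, 55, 25], [40, 56, 26], [39, 53, 24], [51, 70, 34], [63, 86, 44], [60, 72, 50], [46, 45, 48], [111, 110, 111], [151, 149, 149], [134, 132, 134], [134, 132, 133], [136, 131, 131], [99, 118, 126], [10, 97, 120], [19, 101, 124], [18, 98, 122], [21, 100, 124], [17, 100, 123], [17, 100, 124], [20, 102, 125], [17, 100, 125], [17, 102, 126], [18, 102, 127], [19, 103, 127], [19, 102, 126], [19, 103, 126], [20, 102, 126], [19, 103, 127], [20, 104, 126]]
```

View pics/w3c.png

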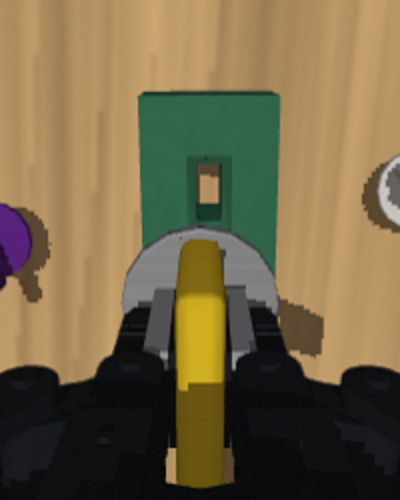

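The key's pose in the hand is unchanged (collar edge at row 204). The pocket is visible at crop (209,187), about 4 mm to tool +y, which agrees with the recorded grasp pose.

Request:
step_arm(motion=[{"slide":[-0.5,2,10],"dr":[0,0,0],"jaw":0},{"slide":[-1,3.7,30],"dr":[0,0,0],"jaw":0},{"slide":[-1,3.7,52],"dr":[0,0,0],"jaw":0},{"slide":[-1,3.7,70],"dr":[0,0,0],"jaw":0},{"slide":[-1,3.7,80],"dr":[0,0,0],"jaw":0},{"slide":[-1,3.7,85],"dr":[0,0,0],"jaw":0},{"slide":[-1,3.7,85],"dr":[0,0,0],"jaw":0},{"slide":[-1,3.7,85],"dr":[0,0,0],"jaw":0}])

```text
clock: 17.4
position: [536.4, 163.7, 114.5]
ee_rot: [0.725, -0.689, 0.0, -0.001]
contact_force: [0.9, 0.1, -0.3]
gripper_width: 9.2
grasp_force: 58.6
```

Run:
```python
from h import *
plan((536,163.3,60),183.0)
```

```text
t 17.4 slide [ 0.4  0.4 54.5] dr [-0.01  0.   -0.  ] pos [536.4 163.7 114.5] F [ 0.9  0.1 -0.3] grip 9.2 58.580836057662964
```

Request:
step_arm(motion=[{"slide":[0.3,0.3,7],"dr":[0,0,0],"jaw":0},{"slide":[0.3,0.3,14],"dr":[0,0,0],"jaw":0},{"slide":[0.3,0.3,20],"dr":[0,0,0],"jaw":0},{"slide":[0.3,0.3,25],"dr":[0,0,0],"jaw":0},{"slide":[0.3,0.3,29],"dr":[0,0,0],"jaw":0},{"slide":[0.3,0.3,33],"dr":[0,0,0],"jaw":0},{"slide":[0.3,0.3,36],"dr":[0,0,0],"jaw":0},{"slide":[0.3,0.3,36],"dr":[0,0,0],"jaw":0}])

```text
clock: 18.4
position: [535.5, 163.1, 77.6]
ee_rot: [0.725, -0.689, -0.0, 0.0]
contact_force: [0.6, -0.3, -1.1]
gripper_width: 9.3
grasp_force: 58.6
```

The blade is in the pocket with no force. I finish the descent and then release.

Request:
step_arm(motion=[{"slide":[0,0,5],"dr":[0,0,0],"jaw":0},{"slide":[0,0,9],"dr":[0,0,0],"jaw":0},{"slide":[0,0,13],"dr":[0,0,0],"jaw":0},{"slide":[0,0,16],"dr":[0,0,0],"jaw":0},{"slide":[0,0,17.5],"dr":[0,0,0],"jaw":0},{"slide":[0,0,17.5],"dr":[0,0,0],"jaw":0},{"slide":[0,0,17.5],"dr":[0,0,0],"jaw":0},{"slide":[0,0,17.5],"dr":[0,0,0],"jaw":0}])

```text
clock: 19.4
position: [535.7, 163.2, 60.4]
ee_rot: [0.725, -0.689, 0.0, -0.0]
contact_force: [0.7, 0.8, -1.3]
gripper_width: 9.4
grasp_force: 58.8
```

Request:
step_arm(motion=[{"slide":[0,0,0],"dr":[0,0,0],"jaw":45},{"slide":[0,0,0],"dr":[0,0,0],"jaw":45},{"slide":[0,0,0],"dr":[0,0,0],"jaw":45},{"slide":[0,0,0],"dr":[0,0,0],"jaw":45},{"slide":[0,0,-10],"dr":[0,0,0],"jaw":45},{"slide":[0,0,-40],"dr":[0,0,0],"jaw":45},{"slide":[0,0,-80],"dr":[0,0,0],"jaw":45},{"slide":[0,0,-120],"dr":[0,0,0],"jaw":45}])

```text
clock: 20.4
position: [535.6, 163.1, 182.3]
ee_rot: [0.725, -0.689, 0.0, -0.0]
contact_force: [0.9, 0.1, -0.7]
gripper_width: 45.1
grasp_force: 0.0
```

Request:
step_arm(motion=[{"slide":[0,0,-20],"dr":[0,0,0],"jaw":45},{"slide":[0,0,-25],"dr":[0,0,0],"jaw":45},{"slide":[0,0,-25],"dr":[0,0,0],"jaw":45},{"slide":[0,0,-25],"dr":[0,0,0],"jaw":45},{"slide":[0,0,-25],"dr":[0,0,0],"jaw":45},{"slide":[0,0,-25],"dr":[0,0,0],"jaw":45},{"slide":[0,0,-25],"dr":[0,0,0],"jaw":45},{"slide":[0,0,-25],"dr":[0,0,0],"jaw":45}])

```text
clock: 21.4
position: [535.7, 163.2, 205.2]
ee_rot: [0.725, -0.689, -0.0, 0.0]
contact_force: [-0.3, -0.1, 0.2]
gripper_width: 45.1
grasp_force: 0.0
```

Run:
```python
from h import *
st=arm.read_state(); plan((536,163.3,205),183.0,st)
im=optics.get_image("wrist"); c=cam("wrist",st); t=optics.get_image("top"); s=optics.get_image("scene")
h=cv2.cvtColor(im,cv2.COLOR_BGR2HSV); m=cv2.inRange(h,(20,120,80),(34,255,255))
n,l,q,ct=cv2.connectedComponentsWithStats(m); i=1+q[1:,4].argmax(); P=np.argwhere(l==i)[:,::-1].astype(np.float32)
r=cv2.minAreaRect(P); print([onz(c,p,95).round(1) for p in cv2.boxPoints(r)])
g=lambda a,x0,x1,y0,y1:cv2.resize(a[y0:y1,x0:x1],(260,260),interpolation=cv2.INTER_CUBIC)
cv2.imwrite("pics/end.png",np.hstack([g(im,220,420,130,330),g(t,400,500,85,185),g(s,350,470,170,290)]))
```

```text
t 21.4 slide [-0.1 -0.4  0.2] dr [ 0. -0. -0.] pos [535.7 163.2 205.2] F [-0.3 -0.1  0.2] grip 45.1 0.0
[array([542.4, 134.4,  95. ]), array([533. , 133.9,  95. ]), array([530. , 185.4,  95. ]), array([539.9, 185.9,  95. ])]
```

View pics/end.png

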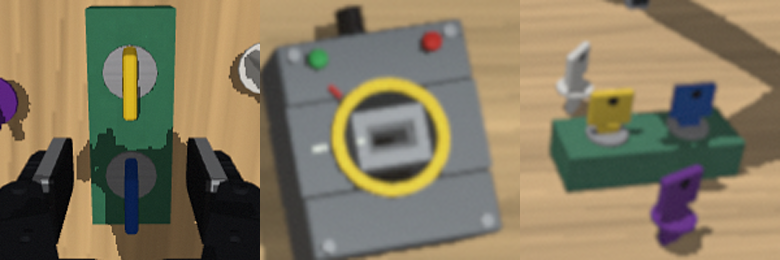

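The yellow key is back in its pocket, seated within 1 mm of where it began. The barrel is home with its white dashes in line, and the blue key is unmoved.

```bash
python3 -c "
from bench import arm
print(arm.job_done())"
```

```text
the job is handed in; nothing more can be done
None
```

The job is handed in after about 21 s of robot time: the yellow key went fully into the grey box, was turned to its stop and back home, and stands in its own pocket again with the blue key unmoved; no verdict was returned, so this rests on my force readings and final pictures.

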